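Gauge the press spindle's thread with pitch-comb leaves

TASK

Find the comb leaf that fits the thread of the middle press spindle, the one straight in front of you: try the leaves one by one between its guide rails, pressing only lightly and feeling along the thread for the grooves, and leave the one that drops fully home standing there, meshed and let go. The two other leaves must stand upright in the rack at the end, in any of its places; do not mark the thread by force and leave the printing block, jar and bowl alone.

Things in the scene. Friction and masses are not known exactly. Their poses are not given: they have to be found in the camera images.
- unit_1: Fixed spindle unit, one of 3 alike but for thread pitch (10, 12 or 14 mm, untold). The ONE within 0.15 m of y=0 is to be gauged; the others are parked off to the sides, |y| about 0.47. Origin: centre of underside, on the table; y along the spindle, z up. Base 90x170x10 mm; end blocks at y=+-75, 14 thick, to z=93. Steel, rigid; a leaf pressed on it with over 70 N, even for a moment, marks it.
- unit_2: As unit_1, other pitch. All units: spindle axis at z=45 mm, thread over y=-55..+55; crests 44 mm diameter (top line z=67), groove bottoms 32 mm diameter (top line z=61). Where along y the grooves lie (how the spindle is turned) differs each time and is NOT measured. The spindle does not turn or shift under light loads.
- unit_3: As unit_1, other pitch. All units: above the thread two upright guide rails run along y between the end blocks, 12.5 mm apart, gap centred on x=0, z=69 to 89 mm, with flared lips that widen the mouth to about 26 mm at z=96. A leaf goes down between them onto the thread; they keep it standing when let go.
- leaf_a_grip (a point): Loose comb leaf, 150 g, one of 3 alike but for tooth pitch (10, 12 or 14 mm, untold which). Steel blade 8 mm thick (x), 62 long (y), square teeth pointing down; on it a dark wooden grip tab 12 thick (x), 28 long (y), from 34 to 74 mm above the tooth tips. This point: centre of the tab, 54 mm above the tips. x across the blade, y along it (either way round is alike), z up.
- leaf_b_grip (a point): As leaf_a, other pitch. All leaves: each starts standing teeth down in a place of the rack, this point then 60 mm above the table. On the thread it rides on the crests (point at 121 mm) if its pitch is wrong or its teeth are not over grooves; fully seated, the tips touch the groove bottoms (point at 115 mm).
- leaf_c_grip (a point): As leaf_a, other pitch. All leaves: teeth 7 mm long, 2.4 mm narrower than the grooves of the thread they fit, so sliding lightly along the thread by up to one pitch finds the grooves; a leaf of wrong pitch stays up on the crests everywhere.
- rack: Fixed wooden rack 200x100 mm, left or right of the spindle. Origin: centre of underside; x along its length, y along the leaves in it, z up. Three places at x=-70, 0, +70 mm: floor 6 mm thick; at both ends of a place, notches 12.5 mm wide (x), 24 deep, with flared lips above (mouth 26 wide at z=37) hold the blade upright; 11 mm play each way in y; open in the middle.
- print_block_c (a point): bystander: carved wooden printing block 80 x 60 x 22 mm with a round knob 35 mm tall, standing in a fixed open wooden tray 170 x 120 x 30 mm on the side opposite to the rack; the point is its centre, 28 mm above its underside. Leave it alone
- dye_jar: bystander: closed amber jar 64 mm across, 75 mm tall, beyond the work; origin under its centre. Leave it alone
- ink_pot: bystander: terracotta bowl 80 mm across, 50 mm tall, beyond the work; origin under its centre. Leave it alone
There are look-alikes about, which are no part of the job. Leave any green or purple look-alike of the unit_2 alone.

How it is judged:
At the end, for the whole second after the job is handed in: The matching leaf is in the front unit's thread, at most 3 mm above fully seated, within 20 mm sideways and 35 mm lengthwise of its middle, 0.15 rad aligned; the two others stand in the rack, tips within 4 mm of its floor; all within 0.3 rad of upright, at rest, let go (((world y of unit_1 between -0.3 and 0.3 m and x of leaf_b_grip in the frame of unit_1 between -0.02 and 0.02 m and y of leaf_b_grip in the frame of unit_1 between -0.035 and 0.035 m and z of leaf_b_grip in the frame of unit_1 between 0.111 and 0.118 m and angle between the y axis of leaf_b_grip and the y axis of unit_1, either way round below 0.15 rad and x of leaf_a_grip in the frame of rack between -0.09 and 0.09 m and y of leaf_a_grip in the frame of rack between -0.02 and 0.02 m and z of leaf_a_grip in the frame of rack between 0.054 and 0.064 m and x of leaf_c_grip in the frame of rack between -0.09 and 0.09 m and y of leaf_c_grip in the frame of rack between -0.02 and 0.02 m and z of leaf_c_grip in the frame of rack between 0.054 and 0.064 m) or (world y of unit_2 between -0.3 and 0.3 m and x of leaf_c_grip in the frame of unit_2 between -0.02 and 0.02 m and y of leaf_c_grip in the frame of unit_2 between -0.035 and 0.035 m and z of leaf_c_grip in the frame of unit_2 between 0.111 and 0.118 m and angle between the y axis of leaf_c_grip and the y axis of unit_2, either way round below 0.15 rad and x of leaf_a_grip in the frame of rack between -0.09 and 0.09 m and y of leaf_a_grip in the frame of rack between -0.02 and 0.02 m and z of leaf_a_grip in the frame of rack between 0.054 and 0.064 m and x of leaf_b_grip in the frame of rack between -0.09 and 0.09 m and y of leaf_b_grip in the frame of rack between -0.02 and 0.02 m and z of leaf_b_grip in the frame of rack between 0.054 and 0.064 m) or (world y of unit_3 between -0.3 and 0.3 m and x of leaf_a_grip in the frame of unit_3 between -0.02 and 0.02 m and y of leaf_a_grip in the frame of unit_3 between -0.035 and 0.035 m and z of leaf_a_grip in the frame of unit_3 between 0.111 and 0.118 m and angle between the y axis of leaf_a_grip and the y axis of unit_3, either way round below 0.15 rad and x of leaf_b_grip in the frame of rack between -0.09 and 0.09 m and y of leaf_b_grip in the frame of rack between -0.02 and 0.02 m and z of leaf_b_grip in the frame of rack between 0.054 and 0.064 m and x of leaf_c_grip in the frame of rack between -0.09 and 0.09 m and y of leaf_c_grip in the frame of rack between -0.02 and 0.02 m and z of leaf_c_grip in the frame of rack between 0.054 and 0.064 m)) and angle between each of leaf_a_grip, leaf_b_grip, leaf_c_grip's own z axis and vertical below 0.3 rad and linear speed of each of leaf_a, leaf_b, leaf_c below 0.02 m/s); the robot touches nothing.
It fails at once if a leaf is pressed on a spindle unit with more than 70 N (contact force between any of leaf_a, leaf_b, leaf_c and unit_1 above 70 N or contact force between any of leaf_a, leaf_b, leaf_c and unit_2 above 70 N or contact force between any of leaf_a, leaf_b, leaf_c and unit_3 above 70 N).
It fails at once if a bystander (printing block, jar or bowl) is moved more than 30 mm (distance of any of print_block_c, dye_jar, ink_pot from where it was at the start of the episode above 0.03 m).
It also fails if it takes over 72 s, if anything falls off the work surface, if the arm or the gripper's body presses on something with over 40 N, if the wrist force passes 120 N, or if a joint passes its speed limit or range.

ROBOT

A 6-joint arm with a two-finger parallel gripper is mounted at the origin on the work surface. World frame = base frame: x ahead of the robot, y to its left, z up, the work surface at z = 0. Lengths are in m, angles in rad, forces in N, time in s.
With the tool pointing down it reaches from about 0.375 to 0.825 m from the base axis. Payload 5.5 kg.
Tool frame: the origin (TCP) lies between the finger pads; the fingertips stand 25 mm ahead of it and the grasp point (between the pads) lies 6 mm ahead of it (ctrl.nose_length is the distance from the TCP to the fingertips, in m); z points along the fingers, y is the line along which they close (so a half turn about z gives the same grasp; the last joint's range is limited). The gripper opens to 85 mm and grips with 20 to 120 N. Pads are 22 mm wide; open, the fingers measure 114 mm over their backs; the gripper's body (76 mm by 85 mm) begins 54 mm behind the grasp point. The pads swing forward as they close: fully open they stand 13 mm farther back than shut.
Start: joints at [1.338, 0.314, -0.047, 1.21, 0, 1.571], TCP at [0.138, 0.584, 0.218] pointing down, gripper open.
Joint ranges: [-2.67, 2.67], [-0.69, 1.73], [-1.03, 1.25], [-2.08, 2.16], [-1.42, 1.45], [-3.14, 3.14]. Speed limits (rad/s): [2.39, 2.39, 3.01, 3.14, 3.14, 3.14].

INTERFACE

Orientations are given as a unit quaternion [w, x, y, z].
In Python, from rig import ctrl gives the robot as it stands.
- The arm moves only by the tool drive_tool, never from a script. Its argument "motion" is a list of rows, each an object of numbers: "dx", "dy", "dz": the shift along the tool's x, y, z scaled (see below); "turn": the turn about the tool's z scaled (see below); "fingers": the closure, from -1 (fully open) to 1 (shut). In form: [{"dx": .., "dy": .., "dz": .., "turn": .., "fingers": ..}, ...]. A call has 1 to 20 rows; each row shifts and turns the commanded pose from where the row before left it, along the tool's axes as they then stand; what a row does not reach is not made up. The controller multiplies each number of a shift by 0.025 m and each number of a turn by 0.12 rad. A row lasts 1/8 s, in which the tool goes at most 62.5 mm and 10.7 degrees, less where a joint would pass 70% of its speed; a pose out of reach is approached as far as the arm can. A call with a number of a shift or a turn outside -1 to 1 is refused whole. A call with a gripper value outside its range is refused whole. The fingers move at their own pace and stop on an object; "grip_force" is the grip in N (left out, the last holds). Time passes only in rows, so rows that do not move let the fingers close. It gives the time, the measured TCP pose, the force, the opening and the grip force at its end, in the units of the state.
- ctrl.get_state(): the state, without advancing time (a new reading comes with each control period).
- ctrl.camera(name): name is "scene" or "top"; returns a dict with "pixels" (480x640x3 uint8, red, green, blue), "fx", "fy", "cx", "cy" (pixels), "R" (3x3) and "t" (3): a world point X has camera coordinates R X + t. Camera axes: x right, y down, z forward; pixel columns grow to the right and rows downward; lengths in m; the calibration is good to about 2 mm. A picture is of the moment at which its call begins. There is no depth.
- ctrl.job_done(): hands the job in; it is judged then, once.
The state is a dict: "time_s": time; "joint_positions": joint angles; "qvel": joint speeds; "joint_efforts": joint torques, N m; "tool_pos": TCP position; "ee_rot": TCP orientation; "contact_force": force on the tool from outside, world axes, zero at the start; "wrist_torque": the same for the moment, N m; "finger_gap": finger opening in m; "finger_force": force on a finger pad.
Only numpy, scipy, OpenCV 4.12 (cv2) and the standard library are available. Lean on these libraries where they do the work, as an engineer would, in place of code of your own. Each camera call takes 0.05 s, during which the arm holds its last target. There are 200 camera calls.

## Working session

There is one attempt and no reset: what is moved stays moved. The work goes in short steps, Python scripts to look and compute and a tool call to move; the robot and the scene stay as the last step left them, time stands still between calls to the robot, and variables do not carry over. Pictures are saved under pics/ and viewed, at most 10 in all, crops included, and the job is handed in when it is done.

Besides the shell and the picture viewer there is one more tool, called after "Request:" by a JSON object that holds its "api" and its "payload". drive_tool: Moves the arm, as the interface text tells. Its arguments: {"type":"object","properties":{"motion":{"type":"array","items":{"type":"object","properties":{"dx":{"type":"number","minimum":-1,"maximum":1},"dy":{"type":"number","minimum":-1,"maximum":1},"dz":{"type":"number","minimum":-1,"maximum":1},"turn":{"type":"number","minimum":-1,"maximum":1},"fingers":{"type":"number"}}}},"grip_force":{"type":"number"}},"required":["motion"]}

```bash
mkdir -p pics
cat > h.py <<'E'
import numpy as np, cv2
from rig import ctrl
def snap(cam,fn):
    c=ctrl.camera(cam); cv2.imwrite('pics/'+fn,c['pixels'][:,:,::-1]); 
    np.savez('pics/'+cam+'.npz',**c); return c
def ray(c,u,v,z):
    R=np.array(c['R']);t=np.array(c['t']);d=R.T@np.array([(u-c['cx'])/c['fx'],(v-c['cy'])/c['fy'],1]);o=-R.T@t
    return o+d*(z-o[2])/d[2]
def proj(c,X):
    p=np.array(c['R'])@np.array(X)+c['t']; return p[:2]/p[2]*[c['fx'],c['fy']]+[c['cx'],c['cy']]
E
python3 - <<'E'
from h import *
for n in('top','scene'):
    c=snap(n,n+'1.png'); print(n,-np.array(c['R']).T@c['t'],np.round(c['R'],2).tolist(),c['fx'],c['cx'],c['cy'])
s=ctrl.get_state();print(s)
E
```

```text
top [0.32646945 0.07845048 1.5675943 ] [[0.02, -1.0, 0.0], [-0.99, -0.02, -0.12], [0.12, 0.0, -0.99]] 499.322887544529 318.49306326845823 236.1283528602138
scene [ 1.1444559  -0.90110231  0.80651747] [[0.84, 0.55, 0.02], [0.3, -0.43, -0.85], [-0.46, 0.72, -0.53]] 486.84311199331574 320.02991215669095 242.35830321067408
{'time_s': 0.1, 'joint_positions': array([ 1.33800267e+00,  3.14131585e-01, -4.79906001e-02,  1.21021880e+00,
        1.74121812e-05,  1.57079405e+00]), 'qvel': array([ 0.00052629, -0.00315918,  0.00076172,  0.00118327, -0.0008628 ,
        0.0011981 ]), 'joint_efforts': array([-4.75971883e-04, -5.40767598e+01,  3.40540373e+01,  1.11941548e-02,
        8.94527439e-07,  5.73167199e-06]), 'tool_pos': array([0.13828414, 0.58327668, 0.21732999]), 'ee_rot': array([-9.83419540e-05,  1.16133024e-01,  9.93233368e-01, -7.66092816e-04]), 'contact_force': array([-0.10103151,  0.07745445,  0.48451503]), 'wrist_torque': array([0.00415419, 0.03877039, 0.03106852]), 'finger_force': 0.0, 'finger_gap': 0.08523344655925207}
```

View pics/top1.png

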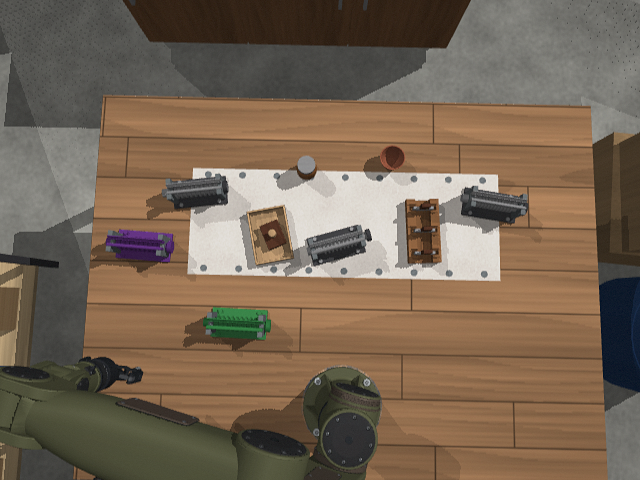

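View pics/scene1.png

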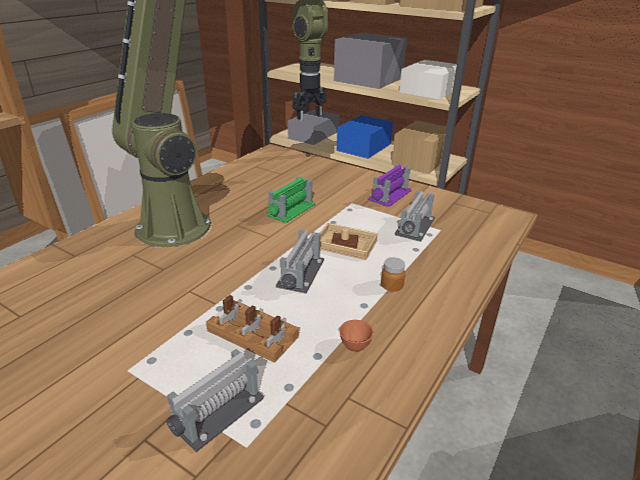

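The top view shows the front unit at about (338,245), the rack with three leaves at about (422,231), and the tray at (270,236). The jar is at (306,166) and the bowl at (392,157). Next I'll zoom in.

Run:
```python
import cv2
a=cv2.imread('pics/top1.png')[190:275,295:455];cv2.imwrite('pics/c1.png',cv2.resize(a,None,fx=5,fy=5,interpolation=cv2.INTER_CUBIC))
a=cv2.imread('pics/scene1.png')[225:365,190:350];cv2.imwrite('pics/c2.png',cv2.resize(a,None,fx=4,fy=4,interpolation=cv2.INTER_CUBIC))
```

```text
(no output)
```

View pics/c1.png

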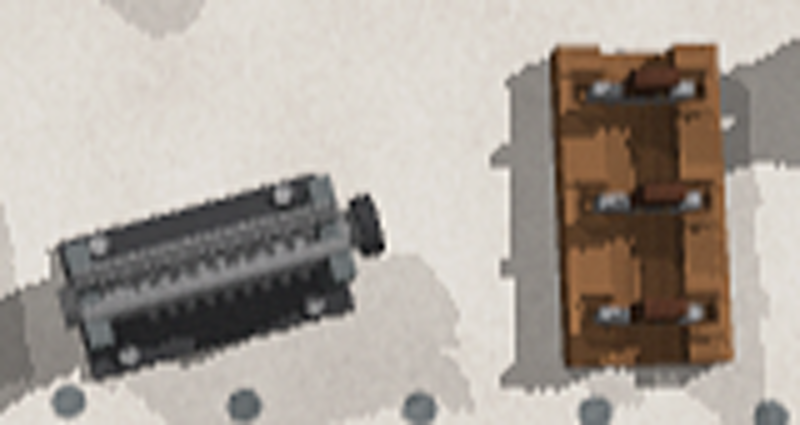

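View pics/c2.png

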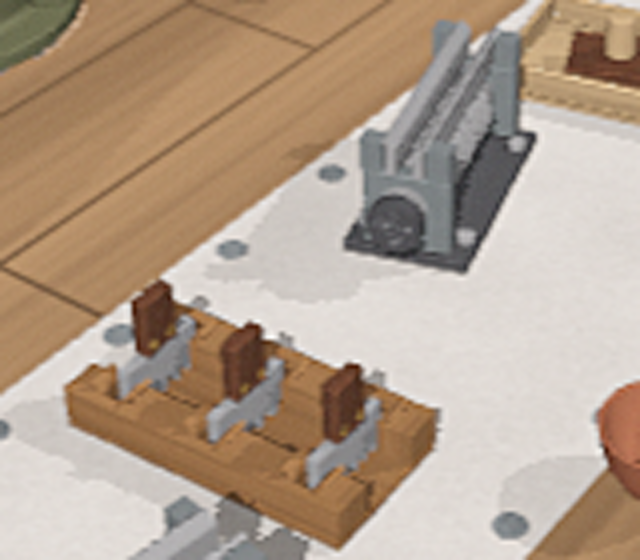

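```bash
cat > m.py <<'E'
from h import *
T=dict(np.load('pics/top.npz'));S=dict(np.load('pics/scene.npz'))
def t(p,z):return ray(T,295+p[0]/5,190+p[1]/5,z)
def s(p,z):return ray(S,190+p[0]/4,225+p[1]/4,z)
q=np.array([t(p,.01) for p in((60,243),(325,178),(352,310),(92,380))])[:,:2]
print('unit',q.round(3).tolist(),q.mean(0)); d=(q[0]+q[3]-q[1]-q[2])/2;print(np.linalg.norm(d),np.linalg.norm(q[0]-q[3]),np.degrees(np.arctan2(d[1],d[0]))-90)
q=np.array([t(p,.03) for p in((553,47),(717,45),(732,362),(565,366))])[:,:2]
print('rack',q.round(3).tolist(),q.mean(0)); d=(q[0]+q[1]-q[2]-q[3])/2;print(np.linalg.norm(d),np.linalg.norm(q[0]-q[1]),np.degrees(np.arctan2(d[1],d[0])))
for a,b in(((655,70),(343,373)),((673,185),(243,332)),((677,301),(153,290))): print('leaf',t(a,.08)[:2],s(b,.08)[:2])
# unit corners seen in scene: base near corners
for b in((345,245),(467,270),(535,135)): print(s(b,.01)[:2])
E
python3 m.py
```

```text
unit [[0.509, 0.118], [0.553, -0.048], [0.47, -0.066], [0.423, 0.096]] [0.48879887 0.02494603]
0.1702133018581644 0.08840972362949126 15.699701616363313
rack [[0.636, -0.188], [0.64, -0.291], [0.441, -0.299], [0.437, -0.196]] [ 0.53852602 -0.2433626 ]
0.19933911609874766 0.10274278319006065 2.174836021558942
leaf [ 0.61347944 -0.24127945] [ 0.61068369 -0.24351962]
leaf [ 0.54342355 -0.25177222] [ 0.54103551 -0.24756108]
leaf [ 0.47337467 -0.25376848] [ 0.4718511  -0.24776485]
[ 0.48041246 -0.0754863 ]
[ 0.56384364 -0.05150408]
[0.513693   0.10979992]
```

Request:
{"api": "drive_tool", "payload": {"motion": [{"turn": 1, "fingers": -0.2}, {"turn": 1}, {"turn": 1}, {"turn": 1}, {"turn": 1}, {"turn": 1}, {"turn": 1}, {"turn": 1}, {"turn": 1}, {"turn": 1}, {"turn": 0.83}, {"dx": -1, "dy": 1}, {"dx": -1, "dy": 1}, {"dx": -1, "dy": 1}, {"dx": -1, "dy": 1}, {"dx": -1, "dy": 1}, {"dx": -1, "dy": 1}, {"dx": -1, "dy": 1}, {"dx": -1, "dy": 1}], "grip_force": 40}}

```text
invalid input at $.motion[0]: expected keys dx, dy, dz, turn, fingers
```

Request:
{"api": "drive_tool", "payload": {"motion": [{"dx": -1, "dy": 1}, {"dx": -1, "dy": 1}, {"dx": -1, "dy": 1}, {"dx": -1, "dy": 1}, {"dx": -1, "dy": 1}, {"dx": -1, "dy": 1}, {"dx": -1, "dy": 0.9}, {"dx": -1}, {"dx": -1}, {"dx": -1}, {"dx": -1}, {"dx": -1}, {"dx": -1}, {"dx": -1}, {"dx": -1}, {"dx": -1}, {"dx": -1}]}}

```text
invalid input at $.motion[0]: expected keys dx, dy, dz, turn, fingers
```

Request:
{"api": "drive_tool", "payload": {"motion": [{"dx": 0, "dy": 0, "dz": 0, "turn": 1, "fingers": -0.2}, {"dx": 0, "dy": 0, "dz": 0, "turn": 1, "fingers": -0.2}, {"dx": 0, "dy": 0, "dz": 0, "turn": 1, "fingers": -0.2}, {"dx": 0, "dy": 0, "dz": 0, "turn": 1, "fingers": -0.2}, {"dx": 0, "dy": 0, "dz": 0, "turn": 1, "fingers": -0.2}, {"dx": 0, "dy": 0, "dz": 0, "turn": 1, "fingers": -0.2}, {"dx": 0, "dy": 0, "dz": 0, "turn": 1, "fingers": -0.2}, {"dx": 0, "dy": 0, "dz": 0, "turn": 1, "fingers": -0.2}, {"dx": 0, "dy": 0, "dz": 0, "turn": 1, "fingers": -0.2}, {"dx": 0, "dy": 0, "dz": 0, "turn": 1, "fingers": -0.2}, {"dx": 0, "dy": 0, "dz": 0, "turn": 0.83, "fingers": -0.2}, {"dx": -1, "dy": 1, "dz": 0, "turn": 0, "fingers": -0.2}, {"dx": -1, "dy": 1, "dz": 0, "turn": 0, "fingers": -0.2}, {"dx": -1, "dy": 1, "dz": 0, "turn": 0, "fingers": -0.2}, {"dx": -1, "dy": 1, "dz": 0, "turn": 0, "fingers": -0.2}, {"dx": -1, "dy": 1, "dz": 0, "turn": 0, "fingers": -0.2}, {"dx": -1, "dy": 1, "dz": 0, "turn": 0, "fingers": -0.2}, {"dx": -1, "dy": 1, "dz": 0, "turn": 0, "fingers": -0.2}, {"dx": -1, "dy": 1, "dz": 0, "turn": 0, "fingers": -0.2}], "grip_force": 40}}

```text
time_s: 2.48
tool_pos: [0.3465, 0.3906, 0.2178]
ee_rot: [0.0, 0.693, 0.721, -0.0]
contact_force: [0.2, 0.5, 0.1]
finger_gap: 0.0513
finger_force: 0.0
```

Request:
{"api": "drive_tool", "payload": {"motion": [{"dx": -1, "dy": 1, "dz": 0, "turn": 0, "fingers": -0.2}, {"dx": -1, "dy": 1, "dz": 0, "turn": 0, "fingers": -0.2}, {"dx": -1, "dy": 1, "dz": 0, "turn": 0, "fingers": -0.2}, {"dx": -1, "dy": 1, "dz": 0, "turn": 0, "fingers": -0.2}, {"dx": -1, "dy": 1, "dz": 0, "turn": 0, "fingers": -0.2}, {"dx": -1, "dy": 1, "dz": 0, "turn": 0, "fingers": -0.2}, {"dx": -1, "dy": 0.85, "dz": 0, "turn": 0, "fingers": -0.2}, {"dx": -1, "dy": 0, "dz": 0, "turn": 0, "fingers": -0.2}, {"dx": -1, "dy": 0, "dz": 0, "turn": 0, "fingers": -0.2}, {"dx": -1, "dy": 0, "dz": 0, "turn": 0, "fingers": -0.2}, {"dx": -1, "dy": 0, "dz": 0, "turn": 0, "fingers": -0.2}, {"dx": -1, "dy": 0, "dz": 0, "turn": 0, "fingers": -0.2}, {"dx": -1, "dy": 0, "dz": 0, "turn": 0, "fingers": -0.2}, {"dx": -1, "dy": 0, "dz": 0, "turn": 0, "fingers": -0.2}, {"dx": -1, "dy": 0, "dz": 0, "turn": 0, "fingers": -0.2}, {"dx": -1, "dy": 0, "dz": 0, "turn": 0, "fingers": -0.2}, {"dx": -1, "dy": 0, "dz": 0, "turn": 0, "fingers": -0.2}, {"dx": -1, "dy": 0, "dz": 0, "turn": 0, "fingers": -0.2}, {"dx": -1, "dy": 0, "dz": 0, "turn": 0, "fingers": -0.2}, {"dx": -1, "dy": 0, "dz": 0, "turn": 0, "fingers": -0.2}]}}

```text
time_s: 4.97
tool_pos: [0.5359, -0.1022, 0.2177]
ee_rot: [-0.0, 0.693, 0.721, -0.0]
contact_force: [0.2, -0.2, 0.1]
finger_gap: 0.0512
finger_force: 0.0
```

Request:
{"api": "drive_tool", "payload": {"motion": [{"dx": -1, "dy": 0, "dz": 0, "turn": 0, "fingers": -0.2}, {"dx": -1, "dy": 0, "dz": 0, "turn": 0, "fingers": -0.2}, {"dx": -1, "dy": 0, "dz": 0, "turn": 0, "fingers": -0.2}, {"dx": -1, "dy": 0, "dz": 0.8, "turn": 0, "fingers": -0.2}, {"dx": -1, "dy": 0, "dz": 1, "turn": 0, "fingers": -0.2}, {"dx": -0.9, "dy": 0, "dz": 1, "turn": 0, "fingers": -0.2}, {"dx": 0, "dy": 0, "dz": 0, "turn": 0, "fingers": -0.2}, {"dx": 0, "dy": 0, "dz": 0, "turn": 0, "fingers": -0.2}]}}

```text
time_s: 5.98
tool_pos: [0.542, -0.2484, 0.1485]
ee_rot: [-0.0, 0.693, 0.721, 0.0]
contact_force: [-0.4, -0.3, 0.1]
finger_gap: 0.0511
finger_force: 0.0
```

Run:
```python
from h import *
s=ctrl.get_state();print(s['tool_pos'],s['time_s'])
a=snap('scene','s2.png')['pixels'];b=snap('top','t2.png')['pixels']
# reference: project predicted grasp point
a=cv2.resize(a[225:365,190:350,::-1],None,fx=3.5,fy=3.5,interpolation=cv2.INTER_CUBIC)
b=cv2.resize(b[185:275,385:455,::-1],None,fx=3.3,fy=5.45,interpolation=cv2.INTER_CUBIC)
h=490;m=np.zeros((h,800,3),np.uint8);m[:a.shape[0],:a.shape[1]]=a[:h];m[:b.shape[0],565:565+b.shape[1]]=b[:h];cv2.imwrite('pics/m2.png',m)
```

```text
[ 0.54198261 -0.24836633  0.14848157] 5.975
```

View pics/m2.png

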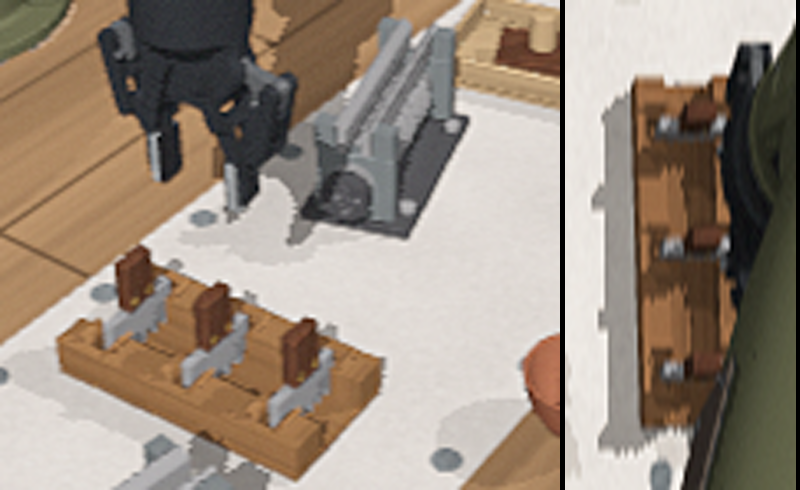

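The crop shows the fingers straddling the middle leaf's tab at about (212,300). The rack is clear, so I'll go down and grip.

Request:
{"api": "drive_tool", "payload": {"motion": [{"dx": 0, "dy": 0, "dz": 1, "turn": 0, "fingers": -0.2}, {"dx": 0, "dy": 0, "dz": 1, "turn": 0, "fingers": -0.2}, {"dx": 0, "dy": 0, "dz": 0.8, "turn": 0, "fingers": -0.2}, {"dx": 0, "dy": 0, "dz": 0.34, "turn": 0, "fingers": -0.2}, {"dx": 0, "dy": 0, "dz": 0, "turn": 0, "fingers": 1}, {"dx": 0, "dy": 0, "dz": 0, "turn": 0, "fingers": 1}, {"dx": 0, "dy": 0, "dz": 0, "turn": 0, "fingers": 1}, {"dx": 0, "dy": 0, "dz": 0, "turn": 0, "fingers": 1}, {"dx": 0, "dy": 0, "dz": 0, "turn": 0, "fingers": 1}]}}

```text
time_s: 7.2
tool_pos: [0.542, -0.2489, 0.0698]
ee_rot: [0.0, 0.693, 0.721, 0.0]
contact_force: [-0.0, 0.0, -0.0]
finger_gap: -0.0
finger_force: 0.0
```

Run:
```python
from h import *
a=snap('scene','s3.png')['pixels']
cv2.imwrite('pics/m3.png',cv2.resize(a[255:365,190:350,::-1],None,fx=5,fy=5,interpolation=cv2.INTER_CUBIC))
```

```text
(no output)
```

View pics/m3.png

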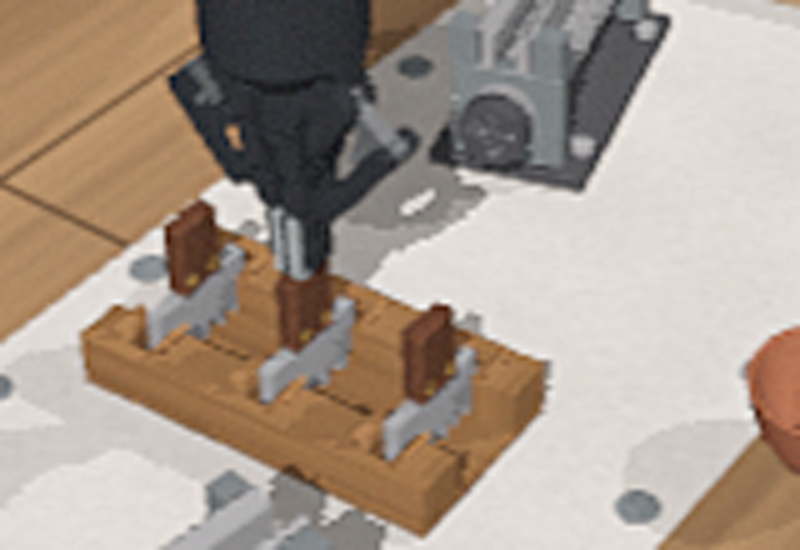

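The fingers are shut just behind or above the middle tab, with tips at about (290,278). The tab stands untouched. I'll compare the projection with the reported pose.

Run:
```python
from h import *
S=dict(np.load('pics/scene.npz'));s=ctrl.get_state();p=s['tool_pos'];print(p,s['ee_rot'],ctrl.nose_length)
f=lambda X:((proj(S,X)-[190,255])*5).round(0)
for z in(0,.006,.025):print('tcp-',z,f(p-[0,0,z]))
for X in((.612,-.2425,.08),(.542,-.2495,.08),(.4725,-.2505,.08),(.542,-.2495,.04)):print(X,f(X))
for z in (.05,.06,.07,.08,.09,.1,.12): print(z, ray(S,190+290/5,255+278/5,z).round(4))
```

```text
[ 0.54198835 -0.24887074  0.06973959] [8.95015271e-05 6.93415892e-01 7.20537571e-01 3.92544792e-05] 0.025
tcp- 0 [305. 284.]
tcp- 0.006 [306. 294.]
tcp- 0.025 [308. 326.]
(0.612, -0.2425, 0.08) [432. 316.]
(0.542, -0.2495, 0.08) [303. 268.]
(0.4725, -0.2505, 0.08) [188. 216.]
(0.542, -0.2495, 0.04) [308. 334.]
0.05 [ 0.517  -0.2317  0.05  ]
0.06 [ 0.5253 -0.2406  0.06  ]
0.07 [ 0.5336 -0.2494  0.07  ]
0.08 [ 0.5419 -0.2583  0.08  ]
0.09 [ 0.5501 -0.2671  0.09  ]
0.1 [ 0.5584 -0.276   0.1   ]
0.12 [ 0.575  -0.2937  0.12  ]
```

```bash
python3 - <<'E'
from h import *
S=dict(np.load('pics/scene.npz'));T=dict(np.load('pics/top.npz'))
p=np.array([.542,-.2484,.1485])
for z in (.0,.01,.02,.03): print(z,'m2',((proj(S,p-[0,0,z])-[190,225])*3.5).round(),[((proj(S,p+[k*.0256,0,-z])-[190,225])*3.5).round() for k in(-1,1)])
print('m3 body',[((proj(S,[.542,-.2489,z])-[190,255])*5).round() for z in(.07,.1,.13,.16,.2)])
print('top body px in m2',[((proj(T,[.542,-.2484,z])-[385,185])*[3.3,5.45]+[565,0]).round() for z in(.13,.2)])
# start pose check scene1: tip
print('scene1 tcp',proj(S,[.138,.583,.2173]),proj(S,[.138,.583,.1923]))
E
python3 -c "
import cv2
a=cv2.imread('pics/scene1.png')[70:130,270:350];cv2.imwrite('pics/c4.png',cv2.resize(a,None,fx=8,fy=8,interpolation=cv2.INTER_CUBIC))"
```

```text
0.0 m2 [207. 208.] [array([176., 195.]), array([238., 222.])]
0.01 m2 [208. 221.] [array([177., 207.]), array([239., 235.])]
0.02 m2 [209. 233.] [array([178., 220.]), array([240., 247.])]
0.03 m2 [210. 246.] [array([179., 232.]), array([240., 260.])]
m3 body [array([305., 284.]), array([301., 233.]), array([297., 181.]), array([293., 128.]), array([288.,  53.])]
top body px in m2 [array([721., 218.]), array([740., 199.])]
scene1 tcp [309.12223148 123.90068419] [309.08454864 130.34412157]
```

View pics/c4.png

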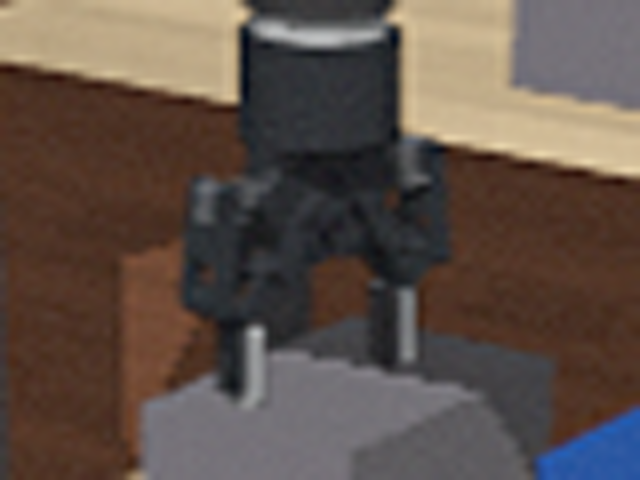

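At the start pose, and again here, the fingertips appear about 30 mm higher than reported. The view from c4 has the tips at about (311,118) and the prediction at (309,130). The tips are therefore only at the tab's top. I'll open, go lower while watching force, and check again.

Request:
{"api": "drive_tool", "payload": {"motion": [{"dx": 0, "dy": 0, "dz": 0, "turn": 0, "fingers": -0.2}, {"dx": 0, "dy": 0, "dz": 0, "turn": 0, "fingers": -0.2}, {"dx": 0, "dy": 0, "dz": 0, "turn": 0, "fingers": -0.2}, {"dx": 0, "dy": 0, "dz": 0.5, "turn": 0, "fingers": -0.2}, {"dx": 0, "dy": 0, "dz": 0.4, "turn": 0, "fingers": -0.2}, {"dx": 0, "dy": 0, "dz": 0, "turn": 0, "fingers": -0.2}]}}

```text
time_s: 8.0
tool_pos: [0.5407, -0.2482, 0.0455]
ee_rot: [-0.001, 0.693, 0.721, -0.0]
contact_force: [-0.1, 0.1, -0.3]
finger_gap: 0.0512
finger_force: 0.0
```

Run:
```python
from h import *
a=snap('scene','s5.png')['pixels']
cv2.imwrite('pics/m5.png',cv2.resize(a[255:365,190:350,::-1],None,fx=5,fy=5,interpolation=cv2.INTER_CUBIC))
```

```text
(no output)
```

View pics/m5.png

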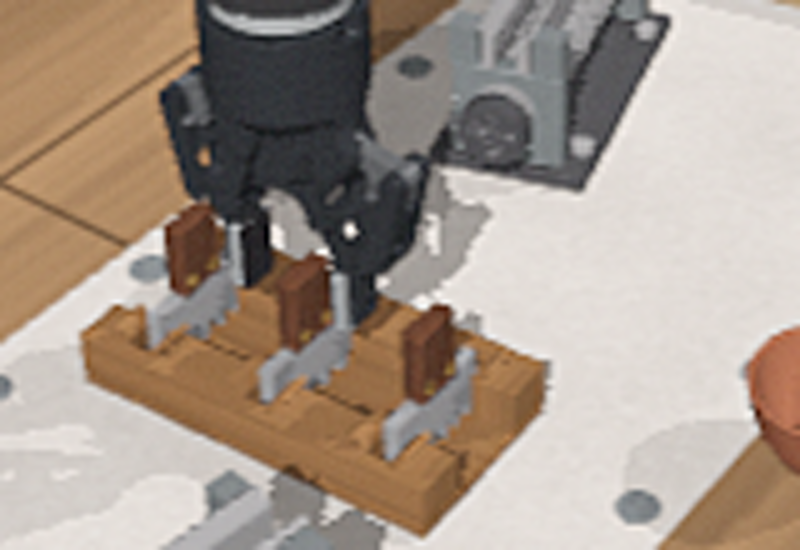

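Tips are at about (250,283) and (355,322), either beside the tab or behind it; one view can't settle which. I'll triangulate the right knuckle from both views of the same pose (t2/s2).

Run:
```python
from h import *
S=dict(np.load('pics/scene.npz'));T=dict(np.load('pics/top.npz'))
def tri(a,b):
    P=[np.diag([c['fx'],c['fy'],1])@np.c_[c['R'],c['t']]+np.outer([c['cx'],c['cy'],0],np.r_[c['R'][2],c['t'][2]]) for c in(S,T)]
    X=cv2.triangulatePoints(P[0],P[1],np.array(a,float).reshape(2,1),np.array(b,float).reshape(2,1));X=(X[:3]/X[3]).ravel()
    return X.round(4),(proj(S,X)-a).round(1),(proj(T,X)-b).round(1)
sc=lambda p:(190+p[0]/3.5,225+p[1]/3.5); tp=lambda p:(385+(p[0]-565)/3.3,185+p[1]/5.45)
print('knuckle m2',tri(sc((285,82)),tp((755,48))), tri(sc((262,70)),tp((755,48))))
# start pose: scene1 tips and top1 fingers
print('leaf check',tri((190+243/4,225+332/4),(295+673/5,190+185/5)))
t=cv2.imread('pics/t2.png')[185:275,420:470]; t5=snap('top','t5.png')['pixels'][185:275,385:455,::-1]
t1=cv2.imread('pics/top1.png')[340:400,70:160]
m=np.zeros((600,800,3),np.uint8)
a=cv2.resize(t5,None,fx=5,fy=5,interpolation=2);b=cv2.resize(t1,None,fx=4.8,fy=4.8,interpolation=2)
m[:450,:350]=a;m[:288,360:792]=b;cv2.imwrite('pics/m6.png',m)
print(proj(T,[.138,.583,.2173]),proj(T,[.138,.583,.2473]))
```

```text
knuckle m2 (array([ 0.6066, -0.2449,  0.2661]), array([-0.4,  0. ]), array([-0.2, -0.2])) (array([ 0.6001, -0.247 ,  0.2736]), array([ 2.9, -0.2]), array([1.3, 1.6]))
leaf check (array([ 0.5433, -0.2508,  0.0832]), array([-0.2,  0. ]), array([-0.1, -0.1]))
[125.75583586 365.04625479] [121.30655775 366.61224333]
```

View pics/m6.png

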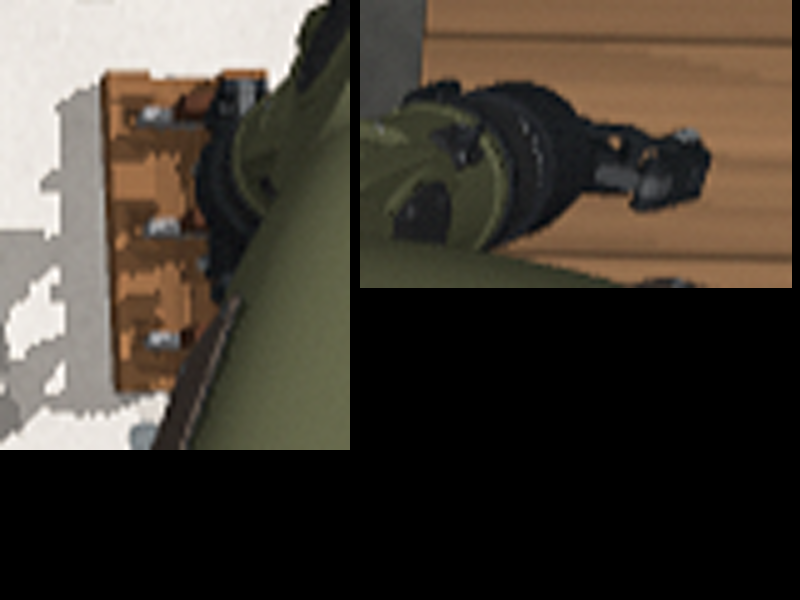

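The knuckle triangulates to y≈-0.245, which matches the reported pose, so the offset is in height only: the real tool is about 33 mm above its reading. I'll go 9 mm lower and close.

Request:
{"api": "drive_tool", "payload": {"motion": [{"dx": 0, "dy": 0, "dz": 0.36, "turn": 0, "fingers": -0.2}, {"dx": 0, "dy": 0, "dz": 0, "turn": 0, "fingers": 0.4}, {"dx": 0, "dy": 0, "dz": 0, "turn": 0, "fingers": 1}, {"dx": 0, "dy": 0, "dz": 0, "turn": 0, "fingers": 1}, {"dx": 0, "dy": 0, "dz": 0, "turn": 0, "fingers": 1}, {"dx": 0, "dy": 0, "dz": 0, "turn": 0, "fingers": 1}]}}

```text
time_s: 8.85
tool_pos: [0.542, -0.2489, 0.0382]
ee_rot: [0.0, 0.693, 0.721, 0.0]
contact_force: [-0.9, -0.1, -1.0]
finger_gap: 0.0111
finger_force: 42.7
```

Gripped: the gap is 11 mm. Now lift, carry it over the unit and turn it to the unit's yaw.

Request:
{"api": "drive_tool", "payload": {"motion": [{"dx": 0, "dy": 0, "dz": -0.4, "turn": 0, "fingers": 1}, {"dx": 0, "dy": 0, "dz": -1, "turn": 0, "fingers": 1}, {"dx": 0, "dy": 0, "dz": -1, "turn": 0, "fingers": 1}, {"dx": 0, "dy": 0, "dz": -1, "turn": 0, "fingers": 1}, {"dx": 0, "dy": 0, "dz": -1, "turn": 0, "fingers": 1}, {"dx": 1, "dy": -0.15, "dz": -0.2, "turn": 0, "fingers": 1}, {"dx": 1, "dy": -0.15, "dz": 0, "turn": 0, "fingers": 1}, {"dx": 1, "dy": -0.15, "dz": 0, "turn": 0, "fingers": 1}, {"dx": 1, "dy": -0.15, "dz": 0, "turn": 0, "fingers": 1}, {"dx": 1, "dy": -0.15, "dz": 0, "turn": 0, "fingers": 1}, {"dx": 1, "dy": -0.15, "dz": 0, "turn": 0, "fingers": 1}, {"dx": 1, "dy": -0.16, "dz": 0, "turn": 0, "fingers": 1}, {"dx": 1, "dy": -0.16, "dz": 0, "turn": 0, "fingers": 1}, {"dx": 1, "dy": -0.16, "dz": 0, "turn": 0, "fingers": 1}, {"dx": 1, "dy": -0.16, "dz": 0, "turn": -0.48, "fingers": 1}, {"dx": 1, "dy": -0.16, "dz": 0, "turn": -1, "fingers": 1}, {"dx": 0, "dy": 0, "dz": 0, "turn": -0.48, "fingers": 1}, {"dx": 0, "dy": 0, "dz": 0, "turn": 0, "fingers": 1}, {"dx": 0, "dy": 0, "dz": 0, "turn": 0, "fingers": 1}]}}

```text
time_s: 11.22
tool_pos: [0.4866, 0.0244, 0.1526]
ee_rot: [-0.0, 0.604, 0.797, -0.0]
contact_force: [0.2, -0.0, -1.0]
finger_gap: 0.0111
finger_force: 42.5
```

```bash
cat > loc.py <<'E'
from h import *
# dark tab mask and leaf line in both cameras vs prediction
s=ctrl.get_state();print(s['tool_pos'].round(4),s['ee_rot'].round(3),s['time_s'],s['contact_force'].round(2))
a=snap('scene','s7.png')['pixels'];b=snap('top','t7.png')['pixels']
m=np.zeros((560,800,3),np.uint8)
A=cv2.resize(a[180:300,250:350,::-1],None,fx=4.6,fy=4.6,interpolation=2);B=cv2.resize(b[205:275,290:355,::-1],None,fx=5,fy=5,interpolation=2)
m[:552,:460]=A;m[:350,470:795]=B;cv2.imwrite('pics/m7.png',m)
E
python3 loc.py
```

```text
[0.4866 0.0244 0.1526] [-0.     0.604  0.797 -0.   ] 11.225 [ 0.24 -0.04 -1.  ]
```

View pics/m7.png

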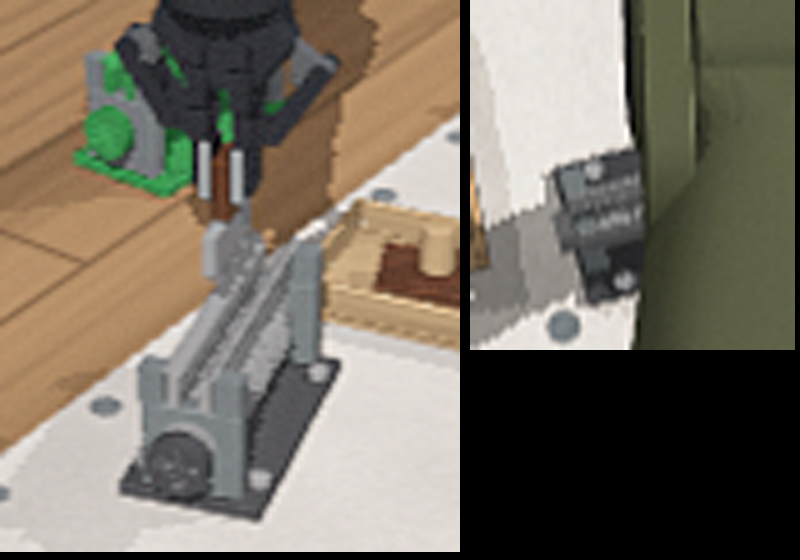

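The leaf is held upright above the unit: its blade end is at about (213,260) and the near posts are at (150,362) and (228,372). I'll compare these with projections.

Run:
```python
from h import *
S=dict(np.load('pics/scene.npz'))
f=lambda X:((proj(S,X)-[250,180])*4.6).round(0)
c=np.array([.489,.025]);a=np.radians(15.7);ux=np.array([np.cos(a),np.sin(a)]);uy=np.array([-np.sin(a),np.cos(a)])
W=lambda o,x,y,z:np.r_[o+ux*x+uy*y,z]
print('near block outer face top centre',f(W(c,0,-.082,.093)),'base corners',f(W(c,-.045,-.085,.01)),f(W(c,.045,-.085,.01)),f(W(c,.045,.085,.01)))
t=np.array([.4866,.0244])
for z in(.12,.154): print('blade near end x+-4 z',z,f(W(t,-.004,-.031,z)),f(W(t,.004,-.031,z)))
for p in((120,490),(262,520),(338,366)): print(ray(S,250+p[0]/4.6,180+p[1]/4.6,.0)[:2].round(4),ray(S,250+p[0]/4.6,180+p[1]/4.6,.01)[:2].round(4))
print([W(c,x,y,0)[:2].round(4) for x,y in((-.045,-.085),(.045,-.085),(.045,.085))])
# posts tops
for p in((150,362),(228,372),(307,243)): print('post',ray(S,250+p[0]/4.6,180+p[1]/4.6,.093)[:2].round(4), )
```

```text
near block outer face top centre [183. 371.] base corners [112. 477.] [256. 506.] [341. 354.]
blade near end x+-4 z 0.12 [202. 284.] [215. 287.]
blade near end x+-4 z 0.154 [202. 234.] [215. 236.]
[ 0.4725 -0.0663] [ 0.4808 -0.0767]
[ 0.5584 -0.0425] [ 0.5656 -0.0531]
[0.5075 0.1184] [0.5154 0.1057]
[array([ 0.4687, -0.069 ]), array([ 0.5553, -0.0447]), array([0.5093, 0.119 ])]
post [ 0.4902 -0.0569]
post [ 0.5328 -0.0399]
post [0.4905 0.1054]
```

Request:
{"api": "drive_tool", "payload": {"motion": [{"dx": 0, "dy": 0.15, "dz": 0.5, "turn": 0, "fingers": 1}, {"dx": 0, "dy": 0, "dz": 0.4, "turn": 0, "fingers": 1}, {"dx": 0, "dy": 0, "dz": 0.3, "turn": 0, "fingers": 1}, {"dx": 0, "dy": 0, "dz": 0.3, "turn": 0, "fingers": 1}, {"dx": 0, "dy": 0, "dz": 0.2, "turn": 0, "fingers": 1}, {"dx": 0, "dy": 0, "dz": 0, "turn": 0, "fingers": 1}], "grip_force": 25}}

```text
time_s: 12.08
tool_pos: [0.4908, 0.025, 0.1102]
ee_rot: [-0.0, 0.604, 0.797, -0.0]
contact_force: [0.2, 0.0, -2.1]
finger_gap: 0.0116
finger_force: 42.5
```

Request:
{"api": "drive_tool", "payload": {"motion": [{"dx": 0, "dy": 0, "dz": 0.16, "turn": 0, "fingers": 1}, {"dx": 0, "dy": 0, "dz": 0.16, "turn": 0, "fingers": 1}, {"dx": 0, "dy": 0, "dz": 0, "turn": 0, "fingers": 1}]}}

```text
time_s: 12.45
tool_pos: [0.4908, 0.025, 0.1023]
ee_rot: [-0.0, 0.604, 0.797, -0.0]
contact_force: [-0.3, 0.9, -2.3]
finger_gap: 0.0115
finger_force: 42.5
```

Request:
{"api": "drive_tool", "payload": {"motion": [{"dx": 0, "dy": 0, "dz": 0.08, "turn": 0, "fingers": 1}, {"dx": 0, "dy": 0, "dz": 0, "turn": 0, "fingers": 1}]}}

```text
time_s: 12.7
tool_pos: [0.491, 0.025, 0.1005]
ee_rot: [-0.0, 0.604, 0.797, -0.0]
contact_force: [-0.8, 0.2, -1.5]
finger_gap: 0.0114
finger_force: 42.5
```

Request:
{"api": "drive_tool", "payload": {"motion": [{"dx": 0, "dy": 0, "dz": 0.06, "turn": 0, "fingers": 1}, {"dx": 0, "dy": 0, "dz": 0, "turn": 0, "fingers": 1}]}}

```text
time_s: 12.95
tool_pos: [0.4913, 0.0251, 0.0992]
ee_rot: [0.0, 0.604, 0.797, 0.0]
contact_force: [0.0, 1.1, -1.5]
finger_gap: 0.0115
finger_force: 42.7
```

Request:
{"api": "drive_tool", "payload": {"motion": [{"dx": 0, "dy": 0, "dz": 0.06, "turn": 0, "fingers": 1}, {"dx": 0, "dy": 0, "dz": 0, "turn": 0, "fingers": 1}]}}

```text
time_s: 13.2
tool_pos: [0.4915, 0.0251, 0.099]
ee_rot: [0.0, 0.604, 0.797, 0.0]
contact_force: [-3.9, -0.7, 11.1]
finger_gap: 0.0115
finger_force: 44.5
```

Crest contact at a reading of 0.099, as predicted, and about 11 N. Now slide along the thread lightly.

Request:
{"api": "drive_tool", "payload": {"motion": [{"dx": 0.06, "dy": 0, "dz": 0, "turn": 0, "fingers": 1}, {"dx": 0.06, "dy": 0, "dz": 0, "turn": 0, "fingers": 1}]}}

```text
time_s: 13.45
tool_pos: [0.4913, 0.0261, 0.0989]
ee_rot: [0.002, 0.604, 0.797, -0.001]
contact_force: [-0.7, -5.4, 7.6]
finger_gap: 0.0113
finger_force: 43.9
```

Request:
{"api": "drive_tool", "payload": {"motion": [{"dx": 0.06, "dy": 0, "dz": 0, "turn": 0, "fingers": 1}, {"dx": 0.06, "dy": 0, "dz": 0, "turn": 0, "fingers": 1}]}}

```text
time_s: 13.7
tool_pos: [0.4911, 0.0286, 0.0988]
ee_rot: [0.003, 0.604, 0.797, -0.001]
contact_force: [0.9, -8.7, 5.7]
finger_gap: 0.0111
finger_force: 43.5
```

Request:
{"api": "drive_tool", "payload": {"motion": [{"dx": 0.06, "dy": 0, "dz": 0, "turn": 0, "fingers": 1}, {"dx": 0.06, "dy": 0, "dz": 0, "turn": 0, "fingers": 1}]}}

```text
time_s: 13.95
tool_pos: [0.4904, 0.0307, 0.0987]
ee_rot: [0.003, 0.605, 0.797, -0.002]
contact_force: [1.3, -9.3, 4.9]
finger_gap: 0.0111
finger_force: 43.6
```

Request:
{"api": "drive_tool", "payload": {"motion": [{"dx": 0.06, "dy": 0, "dz": 0.02, "turn": 0, "fingers": 1}, {"dx": 0.06, "dy": 0, "dz": 0, "turn": 0, "fingers": 1}]}}

```text
time_s: 14.2
tool_pos: [0.4898, 0.0334, 0.0985]
ee_rot: [0.004, 0.605, 0.796, -0.002]
contact_force: [0.9, -11.0, 6.8]
finger_gap: 0.0117
finger_force: 44.0
```

Request:
{"api": "drive_tool", "payload": {"motion": [{"dx": 0.06, "dy": 0, "dz": 0.02, "turn": 0, "fingers": 1}, {"dx": 0.06, "dy": 0, "dz": 0, "turn": 0, "fingers": 1}]}}

```text
time_s: 14.45
tool_pos: [0.4892, 0.0362, 0.0982]
ee_rot: [0.004, 0.605, 0.796, -0.002]
contact_force: [1.7, -12.1, 9.1]
finger_gap: 0.0116
finger_force: 44.5
```

Request:
{"api": "drive_tool", "payload": {"motion": [{"dx": 0.06, "dy": 0, "dz": 0, "turn": 0, "fingers": 1}, {"dx": 0.06, "dy": 0, "dz": 0, "turn": 0, "fingers": 1}]}}

```text
time_s: 14.7
tool_pos: [0.4884, 0.0393, 0.0982]
ee_rot: [0.004, 0.605, 0.796, -0.001]
contact_force: [1.0, -11.2, 6.5]
finger_gap: 0.0117
finger_force: 44.4
```

Request:
{"api": "drive_tool", "payload": {"motion": [{"dx": 0.06, "dy": 0, "dz": 0, "turn": 0, "fingers": 1}, {"dx": 0.06, "dy": 0, "dz": 0, "turn": 0, "fingers": 1}]}}

```text
time_s: 14.95
tool_pos: [0.4876, 0.0424, 0.0981]
ee_rot: [0.004, 0.605, 0.796, -0.001]
contact_force: [1.7, -7.2, 6.7]
finger_gap: 0.0114
finger_force: 44.7
```

```bash
cat > tilt.py <<'E'
import sys
from h import *
def tab(img,X,c):
    u,v=proj(c,X).astype(int); w=img[v-30:v+25,u-20:u+20].astype(int); r,g,b=w[...,0],w[...,1],w[...,2]
    m=((r>1.4*g)&(r>45)&(r<150)).astype(np.uint8); n,l,st,ce=cv2.connectedComponentsWithStats(m)
    k=1+np.argmax(st[1:,4]); ys,xs=np.nonzero(l==k); rows=[(y,xs[ys==y].min()+u-20,xs[ys==y].max()+u-20) for y in np.unique(ys)]
    print('tab centre px',ce[k]+[u-20,v-30],'pred',(u,v),'area',st[k,4]); print([(int(y+v-30),int(a),int(b)) for y,a,b in rows])
c=ctrl.camera('scene');s=ctrl.get_state();p=s['tool_pos']+[0,0,.0218];tab(c['pixels'],p,c)
o=cv2.imread('pics/s7.png')[...,::-1];tab(o,[.4866,.0244,.1744],c)
print(s['wrist_torque'].round(2))
E
python3 tilt.py
```

```text
tab centre px [301.55       234.71666667] pred (np.int64(303), np.int64(233)) area 60
[(227, 302, 303), (228, 301, 303), (229, 300, 303), (230, 300, 303), (231, 300, 303), (232, 300, 303), (233, 300, 303), (234, 300, 303), (235, 300, 303), (236, 300, 303), (237, 300, 303), (238, 300, 303), (239, 300, 304), (240, 300, 302), (241, 300, 303), (242, 300, 302)]
tab centre px [297.63076923 219.49230769] pred (np.int64(299), np.int64(218)) area 65
[(211, 299, 300), (212, 297, 299), (213, 297, 299), (214, 296, 299), (215, 296, 299), (216, 296, 299), (217, 296, 299), (218, 296, 299), (219, 296, 299), (220, 296, 299), (221, 296, 299), (222, 296, 299), (223, 296, 299), (224, 295, 299), (225, 296, 300), (226, 296, 299), (227, 297, 299)]
[-2.21 -0.39  0.06]
```

The tab edges are vertical both before (296–299) and now (300–303), so the leaf slid without tilting. I'll slide back more slowly to be sure before rejecting it.

Request:
{"api": "drive_tool", "payload": {"motion": [{"dx": -0.05, "dy": 0, "dz": 0, "turn": 0, "fingers": 1}, {"dx": -0.05, "dy": 0, "dz": 0, "turn": 0, "fingers": 1}, {"dx": -0.05, "dy": 0, "dz": 0, "turn": 0, "fingers": 1}, {"dx": -0.05, "dy": 0, "dz": 0, "turn": 0, "fingers": 1}, {"dx": -0.05, "dy": 0, "dz": 0, "turn": 0, "fingers": 1}, {"dx": -0.05, "dy": 0, "dz": 0, "turn": 0, "fingers": 1}, {"dx": -0.05, "dy": 0, "dz": 0, "turn": 0, "fingers": 1}, {"dx": -0.05, "dy": 0, "dz": 0, "turn": 0, "fingers": 1}]}}

```text
time_s: 16.0
tool_pos: [0.4887, 0.0385, 0.0978]
ee_rot: [-0.001, 0.604, 0.797, 0.003]
contact_force: [-3.4, 7.8, 8.6]
finger_gap: 0.0109
finger_force: 45.0
```

Request:
{"api": "drive_tool", "payload": {"motion": [{"dx": -0.05, "dy": 0, "dz": 0, "turn": 0, "fingers": 1}, {"dx": -0.05, "dy": 0, "dz": 0, "turn": 0, "fingers": 1}, {"dx": -0.05, "dy": 0, "dz": 0, "turn": 0, "fingers": 1}, {"dx": -0.05, "dy": 0, "dz": 0, "turn": 0, "fingers": 1}, {"dx": -0.05, "dy": 0, "dz": 0, "turn": 0, "fingers": 1}, {"dx": -0.05, "dy": 0, "dz": 0, "turn": 0, "fingers": 1}, {"dx": -0.05, "dy": 0, "dz": 0, "turn": 0, "fingers": 1}, {"dx": -0.05, "dy": 0, "dz": 0, "turn": 0, "fingers": 1}]}}

```text
time_s: 17.0
tool_pos: [0.4914, 0.0287, 0.0978]
ee_rot: [-0.001, 0.604, 0.797, 0.003]
contact_force: [-2.7, 7.9, 8.4]
finger_gap: 0.0112
finger_force: 45.6
```

No drop either way, so the middle leaf is rejected. Lift it and take it back to the rack's middle place.

Request:
{"api": "drive_tool", "payload": {"motion": [{"dx": 0, "dy": 0, "dz": -0.4, "turn": 0, "fingers": 1}, {"dx": 0, "dy": 0, "dz": -0.9, "turn": 0, "fingers": 1}, {"dx": 0, "dy": 0, "dz": -1, "turn": 0.48, "fingers": 1}, {"dx": 0, "dy": 0, "dz": 0, "turn": 1, "fingers": 1}, {"dx": 0, "dy": 0, "dz": 0, "turn": 0.48, "fingers": 1}, {"dx": 0, "dy": 0, "dz": 0, "turn": 0, "fingers": 1}]}}

```text
time_s: 17.75
tool_pos: [0.4908, 0.0257, 0.1543]
ee_rot: [0.0, 0.693, 0.721, -0.0]
contact_force: [0.5, 0.4, -2.6]
finger_gap: 0.0111
finger_force: 44.1
```

Request:
{"api": "drive_tool", "payload": {"motion": [{"dx": -1, "dy": 0.15, "dz": 0, "turn": 0, "fingers": 1}, {"dx": -1, "dy": 0.15, "dz": 0, "turn": 0, "fingers": 1}, {"dx": -1, "dy": 0.15, "dz": 0, "turn": 0, "fingers": 1}, {"dx": -1, "dy": 0.15, "dz": 0, "turn": 0, "fingers": 1}, {"dx": -1, "dy": 0.15, "dz": 0, "turn": 0, "fingers": 1}, {"dx": -1, "dy": 0.15, "dz": 0, "turn": 0, "fingers": 1}, {"dx": -1, "dy": 0.15, "dz": 0, "turn": 0, "fingers": 1}, {"dx": -1, "dy": 0.15, "dz": 0, "turn": 0, "fingers": 1}, {"dx": -1, "dy": 0.14, "dz": 0, "turn": 0, "fingers": 1}, {"dx": -1, "dy": 0.14, "dz": 0, "turn": 0, "fingers": 1}, {"dx": -1, "dy": 0.14, "dz": 0, "turn": 0, "fingers": 1}, {"dx": -0.06, "dy": 0, "dz": 0, "turn": 0, "fingers": 1}, {"dx": 0, "dy": 0, "dz": 1, "turn": 0, "fingers": 1}, {"dx": 0, "dy": 0, "dz": 1, "turn": 0, "fingers": 1}, {"dx": 0, "dy": 0, "dz": 1, "turn": 0, "fingers": 1}, {"dx": 0, "dy": 0, "dz": 0, "turn": 0, "fingers": 1}, {"dx": 0, "dy": 0, "dz": 0, "turn": 0, "fingers": 1}]}}

```text
time_s: 19.88
tool_pos: [0.5424, -0.2487, 0.08]
ee_rot: [0.0, 0.693, 0.721, 0.0]
contact_force: [-1.0, -0.5, -1.1]
finger_gap: 0.0114
finger_force: 44.0
```

Aligned. Lower it to about 2 mm above the floor reading, with slow final rows.

Request:
{"api": "drive_tool", "payload": {"motion": [{"dx": 0, "dy": 0, "dz": 0.6, "turn": 0, "fingers": 1}, {"dx": 0, "dy": 0, "dz": 0.5, "turn": 0, "fingers": 1}, {"dx": 0, "dy": 0, "dz": 0.4, "turn": 0, "fingers": 1}, {"dx": 0, "dy": 0, "dz": 0.2, "turn": 0, "fingers": 1}, {"dx": 0, "dy": 0, "dz": 0, "turn": 0, "fingers": 1}]}}

```text
time_s: 20.5
tool_pos: [0.5416, -0.2494, 0.0376]
ee_rot: [0.0, 0.693, 0.72, -0.001]
contact_force: [-4.6, -0.3, 9.9]
finger_gap: 0.0116
finger_force: 46.0
```

Request:
{"api": "drive_tool", "payload": {"motion": [{"dx": 0, "dy": 0, "dz": -0.03, "turn": 0, "fingers": 0.3}, {"dx": 0, "dy": 0, "dz": 0, "turn": 0, "fingers": -0.2}, {"dx": 0, "dy": 0, "dz": 0, "turn": 0, "fingers": -0.2}, {"dx": 0, "dy": 0, "dz": -1, "turn": 0, "fingers": -0.2}, {"dx": 0, "dy": 0, "dz": -1, "turn": 0, "fingers": -0.2}, {"dx": 0, "dy": 0, "dz": -0.6, "turn": 0, "fingers": -0.2}, {"dx": 0.04, "dy": 0.9, "dz": 0, "turn": 0, "fingers": -0.2}, {"dx": 0.04, "dy": 0.95, "dz": 0, "turn": 0, "fingers": -0.2}, {"dx": 0.05, "dy": 0.95, "dz": 0, "turn": 0, "fingers": -0.2}, {"dx": 0, "dy": 0, "dz": 0, "turn": 0, "fingers": -0.2}, {"dx": 0, "dy": 0, "dz": 0, "turn": 0, "fingers": -0.2}]}}

```text
time_s: 21.88
tool_pos: [0.6108, -0.2426, 0.1018]
ee_rot: [-0.001, 0.693, 0.721, -0.0]
contact_force: [0.1, -0.8, 0.2]
finger_gap: 0.0515
finger_force: 0.0
```

Run:
```python
from h import *
S=snap('scene','s8.png');im=S['pixels'].astype(int);s=ctrl.get_state();print(s['tool_pos'].round(4),s['finger_gap'])
r,g,b=im[...,0],im[...,1],im[...,2]
def tab(im,X):
    u,v=proj(S,X).astype(int);w=im[v-14:v+14,u-10:u+10];r,g,b=w[...,0].astype(int),w[...,1].astype(int),w[...,2]
    m=((r>1.6*g)&(r<120)).astype(np.uint8);n,l,st,ce=cv2.connectedComponentsWithStats(m);k=1+np.argmax(st[1:,4]);print(X,ce[k]+[u-10,v-14],st[k])
o=cv2.imread('pics/scene1.png')[...,::-1]
for X in((.612,-.2445,.06),(.542,-.2495,.06),(.4725,-.2515,.06)): tab(o,X);tab(S['pixels'],X)
```

```text
[ 0.6106 -0.2427  0.1019] 0.05114465720603017
(0.612, -0.2445, 0.06) [275.66666667 320.1025641 ] [ 5  5 10 10 39]
(0.612, -0.2445, 0.06) [277.08333333 317.66666667] [ 8  5  6  5 12]
(0.542, -0.2495, 0.06) [247.65384615 318.5       ] [ 5 12  6 12 26]
(0.542, -0.2495, 0.06) [252.75 308.25] [ 9  6  7  4 12]
(0.4725, -0.2515, 0.06) [227.45901639 302.95081967] [ 5  6 10 18 61]
(0.4725, -0.2515, 0.06) [226.36842105 303.10526316] [ 5  6 10 18 38]
```

Request:
{"api": "drive_tool", "payload": {"motion": [{"dx": 0, "dy": 0.04, "dz": 0.9, "turn": 0, "fingers": -0.2}, {"dx": 0, "dy": 0, "dz": 0.9, "turn": 0, "fingers": -0.2}, {"dx": 0, "dy": 0, "dz": 0.75, "turn": 0, "fingers": -0.2}, {"dx": 0, "dy": 0, "dz": 0, "turn": 0, "fingers": 0.4}, {"dx": 0, "dy": 0, "dz": 0, "turn": 0, "fingers": 1}, {"dx": 0, "dy": 0, "dz": 0, "turn": 0, "fingers": 1}, {"dx": 0, "dy": 0, "dz": 0, "turn": 0, "fingers": 1}, {"dx": 0, "dy": 0, "dz": 0, "turn": 0, "fingers": 1}], "grip_force": 40}}

```text
time_s: 22.92
tool_pos: [0.6127, -0.2431, 0.0394]
ee_rot: [0.0, 0.693, 0.721, -0.0]
contact_force: [-3.3, -1.3, 5.3]
finger_gap: 0.0113
finger_force: 44.0
```

Request:
{"api": "drive_tool", "payload": {"motion": [{"dx": 0, "dy": 0, "dz": -0.4, "turn": 0, "fingers": 1}, {"dx": 0, "dy": 0, "dz": -1, "turn": 0, "fingers": 1}, {"dx": 0, "dy": 0, "dz": -1, "turn": 0, "fingers": 1}, {"dx": 0, "dy": 0, "dz": -1, "turn": 0, "fingers": 1}, {"dx": 0, "dy": 0, "dz": -1, "turn": 0, "fingers": 1}, {"dx": 0.97, "dy": -0.4, "dz": -0.2, "turn": 0, "fingers": 1}, {"dx": 0.97, "dy": -0.4, "dz": 0, "turn": 0, "fingers": 1}, {"dx": 0.97, "dy": -0.4, "dz": 0, "turn": 0, "fingers": 1}, {"dx": 0.97, "dy": -0.4, "dz": 0, "turn": 0, "fingers": 1}, {"dx": 0.97, "dy": -0.4, "dz": 0, "turn": 0, "fingers": 1}, {"dx": 0.97, "dy": -0.4, "dz": 0, "turn": 0, "fingers": 1}, {"dx": 0.97, "dy": -0.4, "dz": 0, "turn": 0, "fingers": 1}, {"dx": 0.97, "dy": -0.4, "dz": 0, "turn": 0, "fingers": 1}, {"dx": 0.97, "dy": -0.4, "dz": 0, "turn": 0, "fingers": 1}, {"dx": 0.97, "dy": -0.4, "dz": 0, "turn": 0, "fingers": 1}, {"dx": 0.97, "dy": -0.41, "dz": 0, "turn": 0, "fingers": 1}, {"dx": 0, "dy": 0, "dz": 0, "turn": -0.98, "fingers": 1}, {"dx": 0, "dy": 0, "dz": 0, "turn": -0.98, "fingers": 1}, {"dx": 0, "dy": 0, "dz": 0, "turn": 0, "fingers": 1}, {"dx": 0, "dy": 0, "dz": 0, "turn": 0, "fingers": 1}]}}

```text
time_s: 25.42
tool_pos: [0.4926, 0.0197, 0.1539]
ee_rot: [0.0, 0.605, 0.796, 0.0]
contact_force: [0.2, -0.8, -1.3]
finger_gap: 0.0115
finger_force: 43.0
```

Request:
{"api": "drive_tool", "payload": {"motion": [{"dx": 0, "dy": 0, "dz": 0.5, "turn": 0, "fingers": 1}, {"dx": 0, "dy": 0, "dz": 0.4, "turn": 0, "fingers": 1}, {"dx": 0, "dy": 0, "dz": 0.4, "turn": 0, "fingers": 1}, {"dx": 0, "dy": 0, "dz": 0.3, "turn": 0, "fingers": 1}, {"dx": 0, "dy": 0, "dz": 0.2, "turn": 0, "fingers": 1}, {"dx": 0, "dy": 0, "dz": 0.15, "turn": 0, "fingers": 1}, {"dx": 0, "dy": 0, "dz": 0, "turn": 0, "fingers": 1}]}}

```text
time_s: 26.3
tool_pos: [0.4922, 0.0195, 0.1047]
ee_rot: [-0.0, 0.604, 0.797, -0.0]
contact_force: [0.1, -0.6, -1.4]
finger_gap: 0.0113
finger_force: 43.0
```

Request:
{"api": "drive_tool", "payload": {"motion": [{"dx": 0, "dy": 0, "dz": 0.08, "turn": 0, "fingers": 1}, {"dx": 0, "dy": 0, "dz": 0.06, "turn": 0, "fingers": 1}, {"dx": 0, "dy": 0, "dz": 0, "turn": 0, "fingers": 1}]}}

```text
time_s: 26.68
tool_pos: [0.4923, 0.0196, 0.1013]
ee_rot: [-0.0, 0.604, 0.797, -0.0]
contact_force: [0.8, -0.4, -1.6]
finger_gap: 0.0114
finger_force: 43.0
```

Request:
{"api": "drive_tool", "payload": {"motion": [{"dx": 0, "dy": 0, "dz": 0.05, "turn": 0, "fingers": 1}, {"dx": 0, "dy": 0, "dz": 0.05, "turn": 0, "fingers": 1}, {"dx": 0, "dy": 0, "dz": 0, "turn": 0, "fingers": 1}]}}

```text
time_s: 27.05
tool_pos: [0.4926, 0.0196, 0.1]
ee_rot: [0.0, 0.604, 0.797, 0.0]
contact_force: [-3.1, -0.4, 10.1]
finger_gap: 0.0115
finger_force: 44.7
```

On the crests at about 10 N. Slide slowly.

Request:
{"api": "drive_tool", "payload": {"motion": [{"dx": 0.05, "dy": 0, "dz": 0, "turn": 0, "fingers": 1}, {"dx": 0.05, "dy": 0, "dz": 0, "turn": 0, "fingers": 1}, {"dx": 0.05, "dy": 0, "dz": 0, "turn": 0, "fingers": 1}, {"dx": 0.05, "dy": 0, "dz": 0, "turn": 0, "fingers": 1}]}}

```text
time_s: 27.55
tool_pos: [0.4925, 0.0229, 0.1]
ee_rot: [0.002, 0.604, 0.797, -0.0]
contact_force: [0.9, -4.1, 6.4]
finger_gap: 0.0116
finger_force: 44.1
```

Request:
{"api": "drive_tool", "payload": {"motion": [{"dx": 0.05, "dy": 0, "dz": 0, "turn": 0, "fingers": 1}, {"dx": 0.05, "dy": 0, "dz": 0.02, "turn": 0, "fingers": 1}, {"dx": 0.05, "dy": 0, "dz": 0, "turn": 0, "fingers": 1}]}}

```text
time_s: 27.92
tool_pos: [0.4922, 0.0254, 0.1001]
ee_rot: [0.004, 0.605, 0.797, -0.001]
contact_force: [0.3, -7.9, 8.0]
finger_gap: 0.0115
finger_force: 44.4
```

Request:
{"api": "drive_tool", "payload": {"motion": [{"dx": 0.05, "dy": 0, "dz": 0, "turn": 0, "fingers": 1}, {"dx": 0.05, "dy": 0, "dz": 0, "turn": 0, "fingers": 1}, {"dx": 0.05, "dy": 0, "dz": 0, "turn": 0, "fingers": 1}]}}

```text
time_s: 28.3
tool_pos: [0.4917, 0.0298, 0.1003]
ee_rot: [0.003, 0.604, 0.797, 0.0]
contact_force: [2.0, -5.1, 9.5]
finger_gap: 0.0112
finger_force: 44.5
```

Request:
{"api": "drive_tool", "payload": {"motion": [{"dx": 0.05, "dy": 0, "dz": 0, "turn": 0, "fingers": 1}, {"dx": 0.05, "dy": 0, "dz": 0, "turn": 0, "fingers": 1}, {"dx": 0.05, "dy": 0, "dz": 0, "turn": 0, "fingers": 1}]}}

```text
time_s: 28.68
tool_pos: [0.4905, 0.0338, 0.1001]
ee_rot: [0.003, 0.604, 0.797, 0.0]
contact_force: [1.6, -4.6, 7.2]
finger_gap: 0.0114
finger_force: 44.1
```

Request:
{"api": "drive_tool", "payload": {"motion": [{"dx": 0.05, "dy": 0, "dz": 0, "turn": 0, "fingers": 1}, {"dx": 0.05, "dy": 0, "dz": 0, "turn": 0, "fingers": 1}, {"dx": 0.05, "dy": 0, "dz": 0, "turn": 0, "fingers": 1}]}}

```text
time_s: 29.05
tool_pos: [0.4895, 0.0368, 0.1001]
ee_rot: [0.003, 0.604, 0.797, -0.0]
contact_force: [1.5, -6.5, 7.0]
finger_gap: 0.0112
finger_force: 44.1
```

Request:
{"api": "drive_tool", "payload": {"motion": [{"dx": 0.05, "dy": 0, "dz": 0, "turn": 0, "fingers": 1}, {"dx": 0.05, "dy": 0, "dz": 0, "turn": 0, "fingers": 1}, {"dx": 0.05, "dy": 0, "dz": 0, "turn": 0, "fingers": 1}]}}

```text
time_s: 29.42
tool_pos: [0.4884, 0.0409, 0.1003]
ee_rot: [0.003, 0.604, 0.797, 0.0]
contact_force: [1.6, -6.6, 9.6]
finger_gap: 0.0113
finger_force: 44.5
```

No drop over 22 mm, so this leaf is rejected too. Take it back to the far place.

Request:
{"api": "drive_tool", "payload": {"motion": [{"dx": 0, "dy": 0, "dz": -0.4, "turn": 0, "fingers": 1}, {"dx": 0, "dy": 0, "dz": -0.9, "turn": 0, "fingers": 1}, {"dx": 0, "dy": 0, "dz": -0.9, "turn": 0, "fingers": 1}, {"dx": 0, "dy": 0, "dz": 0, "turn": 0.98, "fingers": 1}, {"dx": 0, "dy": 0, "dz": 0, "turn": 0.98, "fingers": 1}, {"dx": 0, "dy": 0, "dz": 0, "turn": 0, "fingers": 1}]}}

```text
time_s: 30.18
tool_pos: [0.4856, 0.0426, 0.1535]
ee_rot: [-0.0, 0.693, 0.721, 0.0]
contact_force: [-0.0, -0.1, -1.2]
finger_gap: 0.0113
finger_force: 43.0
```

Request:
{"api": "drive_tool", "payload": {"motion": [{"dx": -0.97, "dy": 0.39, "dz": 0, "turn": 0, "fingers": 1}, {"dx": -0.97, "dy": 0.39, "dz": 0, "turn": 0, "fingers": 1}, {"dx": -0.97, "dy": 0.39, "dz": 0, "turn": 0, "fingers": 1}, {"dx": -0.97, "dy": 0.39, "dz": 0, "turn": 0, "fingers": 1}, {"dx": -0.97, "dy": 0.39, "dz": 0, "turn": 0, "fingers": 1}, {"dx": -0.97, "dy": 0.39, "dz": 0, "turn": 0, "fingers": 1}, {"dx": -0.97, "dy": 0.39, "dz": 0, "turn": 0, "fingers": 1}, {"dx": -0.97, "dy": 0.39, "dz": 0, "turn": 0, "fingers": 1}, {"dx": -0.97, "dy": 0.38, "dz": 0, "turn": 0, "fingers": 1}, {"dx": -0.97, "dy": 0.38, "dz": 0, "turn": 0, "fingers": 1}, {"dx": -0.96, "dy": 0.38, "dz": 0, "turn": 0, "fingers": 1}, {"dx": -0.96, "dy": 0.38, "dz": 0, "turn": 0, "fingers": 1}, {"dx": 0, "dy": 0, "dz": 0.9, "turn": 0, "fingers": 1}, {"dx": 0, "dy": 0, "dz": 1, "turn": 0, "fingers": 1}, {"dx": 0, "dy": 0, "dz": 1, "turn": 0, "fingers": 1}, {"dx": 0, "dy": 0, "dz": 0, "turn": 0, "fingers": 1}, {"dx": 0, "dy": 0, "dz": 0, "turn": 0, "fingers": 1}]}}

```text
time_s: 32.3
tool_pos: [0.6134, -0.2435, 0.0816]
ee_rot: [0.0, 0.693, 0.721, 0.0]
contact_force: [-0.7, 0.4, -0.7]
finger_gap: 0.0114
finger_force: 42.8
```

Request:
{"api": "drive_tool", "payload": {"motion": [{"dx": 0, "dy": 0, "dz": 0.6, "turn": 0, "fingers": 1}, {"dx": 0, "dy": 0, "dz": 0.5, "turn": 0, "fingers": 1}, {"dx": 0, "dy": 0, "dz": 0.4, "turn": 0, "fingers": 1}, {"dx": 0, "dy": 0, "dz": 0.15, "turn": 0, "fingers": 1}, {"dx": 0, "dy": 0, "dz": 0, "turn": 0, "fingers": 1}]}}

```text
time_s: 32.92
tool_pos: [0.6124, -0.2433, 0.0391]
ee_rot: [-0.0, 0.693, 0.721, -0.0]
contact_force: [-2.1, -0.9, -0.1]
finger_gap: 0.0117
finger_force: 43.5
```

Request:
{"api": "drive_tool", "payload": {"motion": [{"dx": 0, "dy": 0, "dz": 0, "turn": 0, "fingers": 0.3}, {"dx": 0, "dy": 0, "dz": 0, "turn": 0, "fingers": -0.2}, {"dx": 0, "dy": 0, "dz": 0, "turn": 0, "fingers": -0.2}, {"dx": 0, "dy": 0, "dz": -1, "turn": 0, "fingers": -0.2}, {"dx": 0, "dy": 0, "dz": -1, "turn": 0, "fingers": -0.2}, {"dx": 0, "dy": 0, "dz": -0.6, "turn": 0, "fingers": -0.2}, {"dx": -0.02, "dy": -0.9, "dz": 0, "turn": 0, "fingers": -0.2}, {"dx": -0.02, "dy": -0.9, "dz": 0, "turn": 0, "fingers": -0.2}, {"dx": -0.02, "dy": -0.95, "dz": 0, "turn": 0, "fingers": -0.2}, {"dx": -0.02, "dy": -0.95, "dz": 0, "turn": 0, "fingers": -0.2}, {"dx": -0.02, "dy": -0.95, "dz": 0, "turn": 0, "fingers": -0.2}, {"dx": 0, "dy": -0.95, "dz": 0, "turn": 0, "fingers": -0.2}, {"dx": 0, "dy": 0, "dz": 0, "turn": 0, "fingers": -0.2}, {"dx": 0, "dy": 0, "dz": 0, "turn": 0, "fingers": -0.2}]}}

```text
time_s: 34.67
tool_pos: [0.474, -0.2515, 0.1048]
ee_rot: [0.0, 0.693, 0.721, 0.0]
contact_force: [0.1, -0.2, 0.1]
finger_gap: 0.0511
finger_force: 0.0
```

Request:
{"api": "drive_tool", "payload": {"motion": [{"dx": 0, "dy": -0.05, "dz": 0.9, "turn": 0, "fingers": -0.2}, {"dx": 0, "dy": 0, "dz": 0.9, "turn": 0, "fingers": -0.2}, {"dx": 0, "dy": 0, "dz": 0.85, "turn": 0, "fingers": -0.2}, {"dx": 0, "dy": 0, "dz": 0, "turn": 0, "fingers": 0.4}, {"dx": 0, "dy": 0, "dz": 0, "turn": 0, "fingers": 1}, {"dx": 0, "dy": 0, "dz": 0, "turn": 0, "fingers": 1}, {"dx": 0, "dy": 0, "dz": 0, "turn": 0, "fingers": 1}, {"dx": 0, "dy": 0, "dz": 0, "turn": 0, "fingers": 1}], "grip_force": 40}}

```text
time_s: 35.67
tool_pos: [0.4725, -0.2516, 0.039]
ee_rot: [0.001, 0.693, 0.721, 0.0]
contact_force: [-0.7, -0.5, 2.6]
finger_gap: 0.0108
finger_force: 44.5
```

Request:
{"api": "drive_tool", "payload": {"motion": [{"dx": 0, "dy": 0, "dz": -0.4, "turn": 0, "fingers": 1}, {"dx": 0, "dy": 0, "dz": -1, "turn": 0, "fingers": 1}, {"dx": 0, "dy": 0, "dz": -1, "turn": 0, "fingers": 1}, {"dx": 0, "dy": 0, "dz": -1, "turn": 0, "fingers": 1}, {"dx": 0, "dy": 0, "dz": -1, "turn": 0, "fingers": 1}, {"dx": 0.98, "dy": 0.11, "dz": -0.2, "turn": 0, "fingers": 1}, {"dx": 0.98, "dy": 0.11, "dz": 0, "turn": 0, "fingers": 1}, {"dx": 0.98, "dy": 0.11, "dz": 0, "turn": 0, "fingers": 1}, {"dx": 0.98, "dy": 0.11, "dz": 0, "turn": 0, "fingers": 1}, {"dx": 0.98, "dy": 0.11, "dz": 0, "turn": 0, "fingers": 1}, {"dx": 0.98, "dy": 0.11, "dz": 0, "turn": 0, "fingers": 1}, {"dx": 0.98, "dy": 0.11, "dz": 0, "turn": 0, "fingers": 1}, {"dx": 0.98, "dy": 0.11, "dz": 0, "turn": 0, "fingers": 1}, {"dx": 0.98, "dy": 0.11, "dz": 0, "turn": 0, "fingers": 1}, {"dx": 0.98, "dy": 0.11, "dz": 0, "turn": 0, "fingers": 1}, {"dx": 0.98, "dy": 0.1, "dz": 0, "turn": 0, "fingers": 1}, {"dx": 0, "dy": 0, "dz": 0, "turn": -0.98, "fingers": 1}, {"dx": 0, "dy": 0, "dz": 0, "turn": -0.98, "fingers": 1}, {"dx": 0, "dy": 0, "dz": 0, "turn": 0, "fingers": 1}, {"dx": 0, "dy": 0, "dz": 0, "turn": 0, "fingers": 1}]}}

```text
time_s: 38.17
tool_pos: [0.4915, 0.0191, 0.1536]
ee_rot: [0.0, 0.605, 0.796, 0.0]
contact_force: [0.7, -0.0, -2.1]
finger_gap: 0.0115
finger_force: 44.0
```

Request:
{"api": "drive_tool", "payload": {"motion": [{"dx": 0, "dy": 0, "dz": 0.5, "turn": 0, "fingers": 1}, {"dx": 0, "dy": 0, "dz": 0.4, "turn": 0, "fingers": 1}, {"dx": 0, "dy": 0, "dz": 0.4, "turn": 0, "fingers": 1}, {"dx": 0, "dy": 0, "dz": 0.3, "turn": 0, "fingers": 1}, {"dx": 0, "dy": 0, "dz": 0.2, "turn": 0, "fingers": 1}, {"dx": 0, "dy": 0, "dz": 0.15, "turn": 0, "fingers": 1}, {"dx": 0, "dy": 0, "dz": 0, "turn": 0, "fingers": 1}]}}

```text
time_s: 39.05
tool_pos: [0.4915, 0.0191, 0.1045]
ee_rot: [-0.0, 0.604, 0.797, -0.0]
contact_force: [-0.5, 0.2, -2.1]
finger_gap: 0.0109
finger_force: 44.0
```

Request:
{"api": "drive_tool", "payload": {"motion": [{"dx": 0, "dy": 0, "dz": 0.08, "turn": 0, "fingers": 1}, {"dx": 0, "dy": 0, "dz": 0.06, "turn": 0, "fingers": 1}, {"dx": 0, "dy": 0, "dz": 0, "turn": 0, "fingers": 1}]}}

```text
time_s: 39.42
tool_pos: [0.4915, 0.0191, 0.1011]
ee_rot: [-0.0, 0.604, 0.797, -0.0]
contact_force: [-0.9, 0.1, -1.7]
finger_gap: 0.0113
finger_force: 44.0
```

Request:
{"api": "drive_tool", "payload": {"motion": [{"dx": 0, "dy": 0, "dz": 0.05, "turn": 0, "fingers": 1}, {"dx": 0, "dy": 0, "dz": 0.05, "turn": 0, "fingers": 1}, {"dx": 0, "dy": 0, "dz": 0, "turn": 0, "fingers": 1}]}}

```text
time_s: 39.8
tool_pos: [0.4914, 0.0193, 0.0984]
ee_rot: [-0.0, 0.604, 0.797, 0.0]
contact_force: [-0.5, 1.2, -2.1]
finger_gap: 0.0113
finger_force: 44.0
```

Request:
{"api": "drive_tool", "payload": {"motion": [{"dx": 0.05, "dy": 0, "dz": 0, "turn": 0, "fingers": 1}, {"dx": 0.05, "dy": 0, "dz": 0, "turn": 0, "fingers": 1}, {"dx": 0.05, "dy": 0, "dz": 0, "turn": 0, "fingers": 1}]}}

```text
time_s: 40.17
tool_pos: [0.4908, 0.0218, 0.0987]
ee_rot: [0.001, 0.604, 0.797, -0.001]
contact_force: [0.5, -4.7, -2.6]
finger_gap: 0.0115
finger_force: 44.0
```

Request:
{"api": "drive_tool", "payload": {"motion": [{"dx": 0.05, "dy": 0, "dz": 0, "turn": 0, "fingers": 1}, {"dx": 0.05, "dy": 0, "dz": 0, "turn": 0, "fingers": 1}, {"dx": 0.05, "dy": 0, "dz": 0, "turn": 0, "fingers": 1}]}}

```text
time_s: 40.55
tool_pos: [0.4902, 0.0239, 0.099]
ee_rot: [0.002, 0.605, 0.797, -0.002]
contact_force: [-0.3, -8.8, 1.0]
finger_gap: 0.0113
finger_force: 44.3
```

It went below crest height with no resistance, and sideways motion is now blocked, so it is in the grooves. I'll back off the side push and lower gently.

Request:
{"api": "drive_tool", "payload": {"motion": [{"dx": -0.1, "dy": 0, "dz": 0, "turn": 0, "fingers": 1}, {"dx": -0.1, "dy": 0, "dz": 0.04, "turn": 0, "fingers": 1}, {"dx": -0.05, "dy": 0, "dz": 0.04, "turn": 0, "fingers": 1}, {"dx": 0, "dy": 0, "dz": 0, "turn": 0, "fingers": 1}]}}

```text
time_s: 41.05
tool_pos: [0.491, 0.021, 0.0964]
ee_rot: [-0.001, 0.604, 0.797, 0.0]
contact_force: [0.1, 1.6, 0.3]
finger_gap: 0.0111
finger_force: 44.0
```

Request:
{"api": "drive_tool", "payload": {"motion": [{"dx": 0, "dy": 0, "dz": 0.05, "turn": 0, "fingers": 1}, {"dx": 0, "dy": 0, "dz": 0, "turn": 0, "fingers": 1}]}}

```text
time_s: 41.3
tool_pos: [0.4911, 0.021, 0.0953]
ee_rot: [-0.0, 0.604, 0.797, 0.0]
contact_force: [0.3, 3.5, -0.8]
finger_gap: 0.0113
finger_force: 44.2
```

Request:
{"api": "drive_tool", "payload": {"motion": [{"dx": 0, "dy": 0, "dz": 0.04, "turn": 0, "fingers": 1}, {"dx": 0, "dy": 0, "dz": 0.04, "turn": 0, "fingers": 1}, {"dx": 0, "dy": 0, "dz": 0, "turn": 0, "fingers": 1}]}}

```text
time_s: 41.68
tool_pos: [0.4914, 0.0207, 0.0942]
ee_rot: [-0.0, 0.604, 0.797, 0.001]
contact_force: [-3.5, 3.4, 8.9]
finger_gap: 0.0115
finger_force: 45.5
```

Bottomed at 0.0942, which is 6 mm below the crest reading, so it is fully seated. Release and withdraw.

Request:
{"api": "drive_tool", "payload": {"motion": [{"dx": 0, "dy": 0, "dz": -0.03, "turn": 0, "fingers": 0.3}, {"dx": 0, "dy": 0, "dz": 0, "turn": 0, "fingers": -0.2}, {"dx": 0, "dy": 0, "dz": 0, "turn": 0, "fingers": -0.2}, {"dx": 0, "dy": 0, "dz": 0, "turn": 0, "fingers": -0.2}, {"dx": 0, "dy": 0, "dz": -0.5, "turn": 0, "fingers": -0.2}, {"dx": 0, "dy": 0, "dz": -1, "turn": 0, "fingers": -0.2}, {"dx": 0, "dy": 0, "dz": -1, "turn": 0, "fingers": -0.2}, {"dx": 0, "dy": 0, "dz": -1, "turn": 0, "fingers": -0.2}, {"dx": 0, "dy": 0, "dz": -1, "turn": 0, "fingers": -0.2}, {"dx": 0, "dy": 0, "dz": 0, "turn": 0, "fingers": -0.2}, {"dx": 0, "dy": 0, "dz": 0, "turn": 0, "fingers": -0.2}]}}

```text
time_s: 43.05
tool_pos: [0.491, 0.0203, 0.2064]
ee_rot: [-0.0, 0.604, 0.797, -0.0]
contact_force: [0.4, -0.3, 0.5]
finger_gap: 0.0516
finger_force: 0.0
```

Run:
```python
from h import *
S=snap('scene','s9.png');o=cv2.imread('pics/scene1.png')[...,::-1]
def tab(im,X):
    u,v=proj(S,X).astype(int);w=im[v-16:v+16,u-10:u+10].astype(int);r,g,b=w[...,0],w[...,1],w[...,2]
    m=((r>1.7*g)&(r<110)).astype(np.uint8);n,l,st,ce=cv2.connectedComponentsWithStats(m);k=1+np.argmax(st[1:,4])
    ys,xs=np.nonzero(l==k);print(X,(u,v),(ce[k]+[u-10,v-16]).round(1),st[k],'left edge',[int(xs[ys==y].min()) for y in np.unique(ys)])
for X in((.612,-.2445,.06),(.542,-.2495,.06)): tab(o,X);tab(S['pixels'],X)
tab(S['pixels'],(.491,.021,.115))
```

```text
(0.612, -0.2445, 0.06) (np.int64(276), np.int64(325)) [277.8 316.8] [10  7  4  3  5] left edge [11, 10, 13]
(0.612, -0.2445, 0.06) (np.int64(276), np.int64(325)) [278.3 317.9] [9 8 6 4 9] left edge [11, 9, 14, 14]
(0.542, -0.2495, 0.06) (np.int64(251), np.int64(315)) [252.9 307.5] [9 7 6 5 8] left edge [11, 9, 13, 13, 14]
(0.542, -0.2495, 0.06) (np.int64(251), np.int64(315)) [252.3 307.9] [9 8 5 4 9] left edge [9, 9, 13, 13]
(0.491, 0.021, 0.115) (np.int64(299), np.int64(238)) [297. 245.] [ 8 22  1  3  3] left edge [8, 8, 8]
```

Run:
```python
from h import *
S=ctrl.camera('scene');im=S['pixels'].astype(int);X=np.array([.491,.021,.115])
for z in (.095,.115,.135): print(z,proj(S,X+[0,0,z-.115]).round(1))
w=im[215:260,283:318];m=((w[...,0]>1.25*w[...,2])&(w[...,0]>1.15*w[...,1])&(w[...,0]<140))
for i,r in enumerate(m): print(215+i,''.join('#' if x else '.' for x in r))
```

```text
0.095 [299.9 245.2]
0.115 [299.9 238.9]
0.135 [299.9 232.6]
215 ................###################
216 ..............#....################
217 .............###...################
218 ...........####.....###############
219 .........######....################
220 ..........######...################
221 .........#############..###########
222 #..........##########.......#######
223 ..........##########............###
224 ...............#####............###
225 ...............####..............##
226 ...............####..............##
227 ...............####...............#
228 ...............####...............#
229 ...............###.................
230 ...................................
231 ................####...............
232 ...............#####...............
233 ..............######...............
234 ..............######...............
235 .............#######...............
236 .............#######...............
237 .............#######...............
238 .............#######...............
239 .............#######...............
240 .............#######...............
241 .............#######...............
242 .............#######...............
243 .............#######...............
244 ..............#####................
245 ..............#####................
246 ..............####.................
247 ..............####.................
248 ...................................
249 ...................................
250 ...................................
251 ...................................
252 ...................................
253 ...................................
254 ...................................
255 ...................................
256 ...................................
257 ...................................
258 ...................................
259 ...................................
```

The tab stands upright at columns 296–302, rows 231–247. The prediction for a fully seated leaf is 232–246 at about column 300. Both rack leaves are within a pixel of where they started. Handing in.

```bash
python3 -c "
from rig import ctrl
print(ctrl.job_done())"
```

```text
the job is handed in; nothing more can be done
None
```

The leaf from the rack's nearest place fits: it dropped fully home in the middle spindle and stands there meshed and let go, the other two are back upright in the rack, and I handed the job in at about 43 s of the 72 s (no verdict was shown).

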